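# Hold the desk-height dial at its third click

### The arm

A 6-joint arm with a two-finger parallel gripper is mounted at the origin on the work surface. World frame = base frame: x ahead of the robot, y to its left, z up, the work surface at z = 0. Lengths are in m, angles in rad, forces in N, time in s.
With the tool pointing down it reaches from about 0.275 to 0.725 m from the base axis. Payload 15.9 kg.
Tool frame: the origin (TCP) lies midway between the tips of the shut fingers; the grasp point (between the pads) lies 19 mm behind it; y points along the fingers, x is the direction in which the jaws open and shut, and the axes are right-handed (so a half turn about y gives the same grasp; the last joint's range is limited). The gripper opens to 85 mm and grips with 20 to 120 N. Pads are 22 mm wide; open, the fingers measure 114 mm over their backs; the gripper's body (76 mm by 85 mm) begins 54 mm behind the grasp point. The pads swing forward as they close: fully open they stand 13 mm farther back than shut.
Start: joints at [-1.168, 0.213, -0.034, 1.323, 0, 1.571], TCP at [0.196, -0.46, 0.231] pointing down, gripper open.
Joint ranges: [-2.98, 2.98], [-0.74, 1.72], [-1.14, 1.35], [-2.1, 2.04], [-1.57, 1.44], [-3.14, 3.14]. Speed limits (rad/s): [1.89, 1.89, 2.39, 2.57, 3.14, 3.14].

### API

Orientations are given as [roll, pitch, yaw] about the fixed x, y, z axes, in that order (R = Rz(yaw) Ry(pitch) Rx(roll)).
In Python, from plant import env, optics gives the robot as it stands.
- The arm moves only by the tool drive_tool, never from a script. Its argument "series" is a list of rows, each a list of 6 numbers: the shift along the tool's x, y, z in units of 0.3 m (1.0 is 0.3 m), then the turn, a rotation vector about the tool's x, y, z in units of 180 degrees (1.0 is 180 degrees). A call has 1 to 10 rows; each row is the pose to reach, as a shift and turn from the pose commanded when the call began, along the tool's axes at that moment, turning the shorter way round; what a row does not reach only later rows make up. A row lasts 1/12 s, in which the tool goes at most 41.7 mm and 7.16 degrees, less where a joint would pass 70% of its speed; a pose out of reach is approached as far as the arm can. A call with a number of a shift or a turn outside -1 to 1 is refused whole. A call with a gripper value outside its range is refused whole. "gripper" is the gripper's target within -1 to 1 (fully open at 1, half-way at 0, shut at -1), set as the call begins (left out, the last holds). The fingers move at their own pace and stop on an object; the grip force is fixed at half the most. Time passes only in rows, so rows that repeat a pose let the fingers close. It gives the time, the measured TCP pose, the force and the opening at its end, in the units of the state.
- env.state(): the state, without advancing time (a new reading comes with each control period).
- optics.grab_frame(name): name is "side" or "top" or "wrist"; returns a dict with "color" (420x560x3 uint8, blue, green, red), "mtx" (3x3 intrinsics, pixels), "dist" ([k1, k2, p1, p2, k3] as OpenCV has them; the pictures are not rectified), "view" (4x4, takes a point from world to camera coordinates). Camera axes: x right, y down, z forward; pixel columns grow to the right and rows downward; lengths in m; the calibration is good to about 2 mm. A picture is of the moment at which its call begins. There is no depth.
- env.close_job(): hands the job in, once; it reports no verdict.
The state is a dict: "t": time; "joint_pos": joint angles; "joint_vel": joint speeds; "joint_efforts": joint torques, N m; "tool_pos": TCP position; "tool_rot": TCP orientation; "force": force on the tool from outside, world axes, zero at the start; "moment": the same for the moment, N m; "opening": finger opening in m.
Only numpy, scipy, OpenCV 4.12 (cv2) and the standard library are available. Lean on these libraries where they do the work, as an engineer would, in place of code of your own. Each camera call takes 0.05 s, during which the arm holds its last target. There are 200 camera calls.

### The job

Drive the sit-stand desk at full speed from its control console: lift the console's hinged lid by its bar handle until the lid rests open on its stop, then press the lever of the dial inside down past its first two clicks to the third and last one. The dial springs back when let go, so finish with the gripper's fingers still holding the lever down at the third click, the lid still open, and everything else on the desk left where it stands.

Things in the scene. Friction and masses are not known exactly. Their poses are not given: they have to be found in the camera images.
- console: desk-height control console, a fixed grey plastic open-topped box 160 (x) x 240 (y) x 85 mm high with 5 mm walls and floor, covered by the lid. Origin: centre of its underside, on the desk. Its own x axis points from its front (robot side) to the hinge side, y to its left, z up.
- lid (a joint): lid angle in rad about the hinge: 0 shut, 1.85 resting open on its stop (leaning 0.28 rad beyond upright, away from the front). The lid is a white plate 160 x 240 x 7 mm, 0.2 to 0.35 kg; it falls shut if let go below about 1.45 rad and falls open by itself beyond about 1.55 rad. It takes about 1.1 to 2 N at the handle to lift.
- lid_handle (a point): middle of the lid's bar handle, a round aluminium bar 11 mm thick and 111 mm long, parallel to the console's y axis, its axis 35 mm off the lid's outer face and 14 mm behind the lid's front edge, on two posts 85 mm apart. With the lid shut the bar's axis is 128 mm above the desk. Axes as the lid's (x along the lid towards the hinge, z out of its outer face).
- lid_hinge (a point): middle of the lid's hinge line, along the console's y axis at the console's rear upper edge (80 mm behind its centre, 85.5 mm up). The handle bar runs on an arc of 152 mm radius about it, from 146 mm in front and 42 mm above it when shut, up and over the hinge.
- dial_unit: fixed holder of the dial on the console's floor, between two upright grey cheeks (outer faces 52 mm apart in y, top 67 mm above the desk), somewhere along the console's width. Origin: centre of its underside, 5 mm above the desk; axes as the console's. The dial, a black drum of 48 mm diameter, turns on an axis along y 12 mm behind and 53 mm above this origin.
- dial_lever: the turning part: black drum 48 mm across and, on its front, a short lever. Origin: middle of the drum's axis, 58 mm above the desk; axes as the console's when at rest; turns about y.
- press_pad (a point): middle of the upper face of the aluminium pad, 24 (radial) x 36 (y) x 10 mm thick, at the lever's end, centred 46 mm from the dial's axis, to its front. At rest the lever rises 0.33 rad above level towards the pad, this point 78 mm above the desk; at the third click it dips 0.33 rad below level, this point 48 mm above the desk and 3 mm nearer the front.
- dial (a joint): angle of the dial in rad, growing as the lever's end is pressed down: 0 at rest; clicks (shallow notches) at 0.22, 0.44 and 0.66; hard end at 0.74. A spring returns it to 0 from anywhere when it is let go. Pressing at the pad's middle takes about 4 N at the start, up to about 12 N between the second and third clicks and about 10 N to hold there.
- mouse: black computer mouse, 110 x 60 x 36 mm, loose, left of the console. Origin: centre of its underside.
- stapler: black and steel stapler, 140 x 36 x 50 mm, loose, right of the console. Origin: centre of its underside.
- notes: pad of paper notes, 76 x 76 x 22 mm, loose, in front of the console. Origin: centre of its underside.
- tape: grey tape dispenser, 130 x 55 x 78 mm, loose, beside the console towards its rear. Origin: centre of its underside.
- mug: white mug, 80 mm wide and 90 mm high, loose, beside the console towards its rear. Origin: centre of its underside.

How it is judged:
On the way, in this order (a step that is already met when the one before it is completed fails the run):
1. the lid has been lifted and rests open on its stop (value of joint lid above 1.78 rad), for 0.2 s.
2. the fingers have pressed the dial to its third click (value of joint dial above 0.6 rad and contact force between the fingers and dial_lever above 2 N), for 0.3 s.
At the end, for the whole second after the job is handed in: The lid rests open (above 1.78 rad of 1.85), the dial stands at its third click (above 0.60 rad, not moving) and the fingers still press on its lever with more than 2 N (all of step 2 and value of joint lid above 1.78 rad and velocity of joint dial between -0.1 and 0.1 rad/s); the arm keeps its last pose, push and grip.
It fails at once if a loose thing on the desk is pushed more than 30 mm or tipped (distance of any of mouse, stapler, notes, tape, mug from where it was at the start of the episode above 0.03 m or angle between any of mouse, stapler, notes, tape, mug's own z axis and vertical above 0.5 rad).
It also fails if it takes over 48 s, if anything falls off the work surface, if the arm or the gripper's body presses on something with over 40 N, if the wrist force passes 120 N, or if a joint passes its speed limit or range.

## Working session

There is one attempt and no reset: what is moved stays moved. The work goes in short steps, Python scripts to look and compute and a tool call to move; the robot and the scene stay as the last step left them, time stands still between calls to the robot, and variables do not carry over. Pictures are saved under pics/ and viewed, about 8 in all and at most 12, crops included, and the job is handed in when it is done.

Besides the shell and the picture viewer there is one more tool, called after "Call:" as a command line: name --pt "numbers of a row" for each row, then --argument value for the rest. drive_tool: Moves the arm, as the interface text tells. Shifts and turns lie within -1 to 1; 1 stands for 0.3 m of shift or 180 degrees of turn. Its arguments: {"type":"object","properties":{"series":{"type":"array"},"gripper":{"type":"number"}},"required":["series"]}

```bash
ls; mkdir -p pics; python3 - <<'E'
from plant import env, optics
import cv2, numpy as np
s=env.state(); print(s)
for n in ("side","top"):
    f=optics.grab_frame(n); cv2.imwrite(f"pics/{n}0.png",f["color"]); np.savez(f"{n}0.npz",**f)
    v=f["view"]; print(n,f["mtx"].tolist(),f["dist"],(-v[:3,:3].T@v[:3,3]).round(3),v[:3,:3].round(3).tolist())
E
```

```text
pics
{'t': 0.0, 'joint_pos': array([-1.16798019e+00,  2.13340346e-01, -3.50589477e-02,  1.32352061e+00,
        3.28242361e-05,  1.57080547e+00]), 'joint_vel': array([-0.00043757,  0.0010507 , -0.00141046,  0.00011356,  0.00144269,
       -0.00167036]), 'joint_efforts': array([-9.45765933e-04, -6.86161923e+01,  4.87120306e+01,  1.75747450e-02,
        2.87507874e-05, -9.03132536e-05]), 'tool_pos': array([ 0.19587739, -0.45965371,  0.23082413]), 'tool_rot': array([-1.57076351e+00,  1.12357601e-03, -1.16798933e+00]), 'force': array([-0.01015737,  0.20262204, -0.50923398]), 'moment': array([ 0.0348971 ,  0.02016473, -0.04893542]), 'opening': 0.08537714781007405}
side [[539.1904661393362, 0.0, 285.46478246820243], [0.0, 539.1904661393362, 209.114202687014], [0.0, 0.0, 1.0]] [-0.20659489  0.          0.          0.          0.        ] [0.326 0.793 0.733] [[-0.965, -0.263, 0.001], [-0.164, 0.598, -0.785], [0.206, -0.757, -0.62]]
top [[515.5955438607338, 0.0, 271.63545386538533], [0.0, 515.5955438607338, 209.58800194442338], [0.0, 0.0, 1.0]] [-0.06140575  0.          0.          0.          0.        ] [0.268 0.04  1.226] [[0.034, -0.999, 0.001], [-0.971, -0.033, -0.236], [0.236, 0.007, -0.972]]
```

View pics/top0.png

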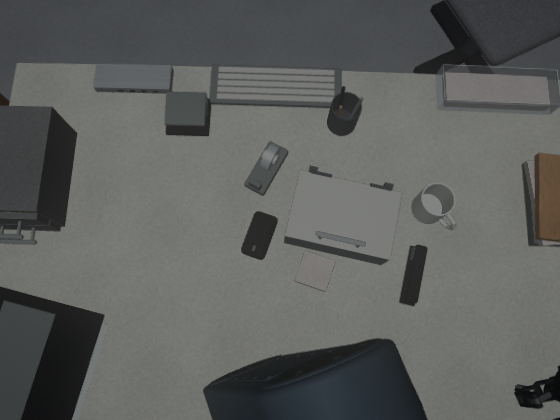

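View pics/side0.png

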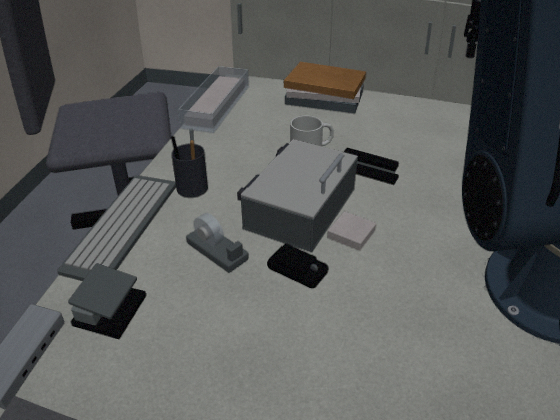

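The top view shows the white lid with corners near (303,171), (401,190), (389,255) and (287,236), and its bar running from (317,234) to (365,246). The side view shows the same lid and its bar at about (322,188)–(343,162). Next I measure the lid outline on its plane (z = 0.093) and the bar across both views.

```bash
cat > h.py <<'E'
import cv2, numpy as np
def ray(f,uv):
    p=cv2.undistortPoints(np.float64([[uv]]),f["mtx"],f["dist"])[0,0]
    R=f["view"][:3,:3]; return -R.T@f["view"][:3,3], R.T@np.array([p[0],p[1],1])
def onz(f,uv,z):
    c,d=ray(f,uv); return c+d*(z-c[2])/d[2]
def proj(f,P):
    P=np.float64(P).reshape(-1,3); r=cv2.Rodrigues(f["view"][:3,:3])[0]
    return cv2.projectPoints(P,r,f["view"][:3,3],f["mtx"],f["dist"])[0][:,0]
def tri(f1,u1,f2,u2):
    c1,d1=ray(f1,u1); c2,d2=ray(f2,u2)
    t=np.linalg.lstsq(np.c_[d1,-d2],c2-c1,rcond=None)[0]
    a,b=c1+t[0]*d1,c2+t[1]*d2; return (a+b)/2, np.linalg.norm(a-b)
E
python3 - <<'E'
from h import *
f=dict(np.load("top0.npz")); g=cv2.cvtColor(f["color"],6)
print("lid",g[200,345],"desk",g[300,250],"front wall",g[250,340],"bar",g[240,341])
crop=cv2.resize(f["color"][155:300,230:440],None,fx=3.8,fy=3.8,interpolation=cv2.INTER_CUBIC)
s=dict(np.load("side0.npz")); c2=cv2.resize(s["color"][125:255,225:385],None,fx=4,fy=4,interpolation=cv2.INTER_CUBIC)
crop=cv2.convertScaleAbs(crop,alpha=1.7)
cv2.imwrite("pics/c1.png",crop)
cv2.imwrite("pics/c2.png",cv2.convertScaleAbs(c2,alpha=1.7))
for t in (125,135,145,150,155):
    m=cv2.inRange(g,t,255); m[:160]=0;m[270:]=0;m[:,:270]=0;m[:,410:]=0
    n,l,st,_=cv2.connectedComponentsWithStats(m,connectivity=4); k=l[200,345]
    if k==0: print(t,'none'); continue
    m=(l==k).astype(np.uint8); c=max(cv2.findContours(m,0,1)[0],key=cv2.contourArea)
    P=np.float32([onz(f,p[0].astype(float),.093)[:2] for p in c]); r=cv2.minAreaRect(P); print(t,st[k],r)
E
```

```text
lid 124 desk 120 front wall 55 bar 104
125 none
135 none
145 none
150 none
155 none
```

View pics/c1.png

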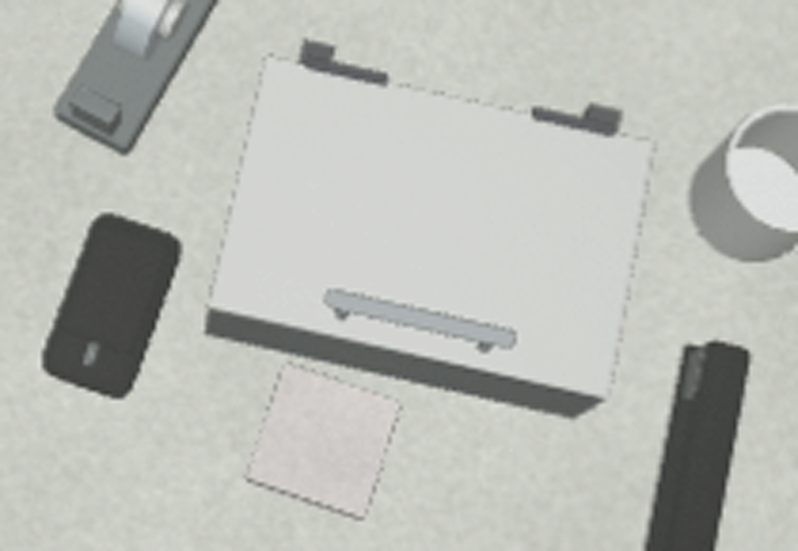

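The crop shows the lid corners at crop pixels (268,58), (652,140), (604,399) and (209,309), and the bar from (328,298) to (515,339). The mug is rear right, the tape dispenser rear left, and the notes are in front on the left. I'll turn these into positions and check them against the given sizes.

```bash
python3 - <<'E'
from h import *
f=dict(np.load("top0.npz")); s=dict(np.load("side0.npz"))
U=lambda x,y:((x+.5)/3.8-.5+230,(y+.5)/3.8-.5+155)
C=np.array([onz(f,U(*p),.093) for p in [(268,58),(652,140),(604,399),(209,309)]])
print(C.round(4)); print("sides",[np.linalg.norm(C[i]-C[i-1]).round(4) for i in range(4)], "angles", [np.degrees(np.arctan2(*(C[i]-C[i-1])[1::-1])).round(1) for i in range(4)])
ctr=C.mean(0); print("centre",ctr)
r=cv2.minAreaRect(C[:,:2].astype(np.float32)); print(r)
B=np.array([onz(f,U(*p),.128) for p in [(326,298),(516,339)]]); b=B.mean(0)
print("bar",B.round(4),b.round(4),np.linalg.norm(B[0]-B[1]))
d=(B[0]-B[1]); yaw=np.arctan2(-d[0],d[1]); print("bar yaw",np.degrees(yaw))
lyaw=np.arctan2(-(C[0]-C[1]+C[3]-C[2])[0],(C[0]-C[1]+C[3]-C[2])[1]); print("lid yaw",np.degrees(lyaw))
y=(yaw+lyaw)/2; R=np.array([[np.cos(y),-np.sin(y)],[np.sin(y),np.cos(y)]])
print("bar from lid centre (expect -66,0):",R.T@(b-ctr)[:2])
for n,p,z in [("mug c",(790,180),.05),("notes c",(325,440),.022),("tape front",(95,130),.03)]: print(n,onz(f,U(*p),z).round(3))
print("side proj of bar ends",proj(s,B), "corners",proj(s,C))
E
```

```text
[[ 0.6396 -0.0144  0.093 ]
 [ 0.596  -0.2471  0.093 ]
 [ 0.4378 -0.2149  0.093 ]
 [ 0.4837  0.0171  0.093 ]]
sides [np.float64(0.1591), np.float64(0.2367), np.float64(0.1614), np.float64(0.2365)] angles [np.float64(-11.4), np.float64(-100.6), np.float64(168.5), np.float64(78.8)]
centre [ 0.53926927 -0.11482081  0.093     ]
((0.5398030281066895, -0.11497950553894043), (0.23741517961025238, 0.16135650873184204), 78.82951354980469)
bar [[ 0.4856 -0.0488  0.128 ]
 [ 0.4654 -0.1573  0.128 ]] [ 0.4755 -0.1031  0.128 ] 0.11040491992621253
bar yaw -10.536327322266935
lid yaw -10.901990892271654
bar from lid centre (expect -66,0): [-0.0648475  -0.00030216]
mug c [ 0.586 -0.344  0.05 ]
notes c [ 0.418 -0.058  0.022]
tape front [0.609 0.091 0.03 ]
side proj of bar ends [[319.74205204 181.04347554]
 [340.23525949 153.64256345]] corners [[239.70413046 193.1686581 ]
 [290.76215822 138.18324185]
 [356.31270322 155.40675735]
 [312.5073188  215.83920239]]
```

View pics/c2.png

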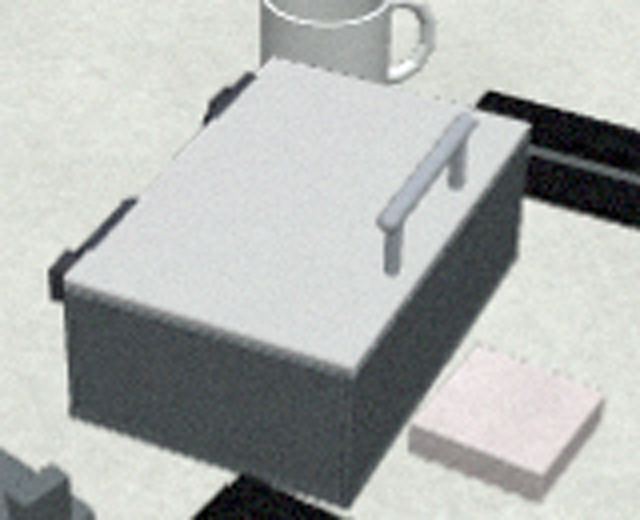

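The side crop puts the bar ends at (321,180) and (343,155) and the lid corners at (313,217), (242,196), (293,139) and (357,156). That agrees with the top-view prediction to about 2 px. I'll triangulate the bar and corners, then work out the approach.

```bash
cat >> h.py <<'E'
from scipy.spatial.transform import Rotation as Ro
def RPY(r): return Ro.from_euler("xyz",r)
def rel(p0,r0,p,r):
    "shift/turn row from pose (p0,r0) to (p,r) in drive units"
    return np.r_[r0.inv().apply(np.array(p)-p0)/.3,(r0.inv()*r).as_rotvec()/np.pi].round(3)
E
python3 - <<'E'
from h import *
from plant import env
f=dict(np.load("top0.npz")); s=dict(np.load("side0.npz"))
U=lambda x,y:((x+.5)/3.8-.5+230,(y+.5)/3.8-.5+155)
V=lambda x,y:((x+.5)/4-.5+225,(y+.5)/4-.5+125)
a=[(326,298),(516,339),(268,58),(652,140),(604,399),(209,309)]
b=[(380,222),(474,118),(68,285),(272,58),(530,125),(352,370)]
T=[tri(f,U(*p),s,V(*q)) for p,q in zip(a,b)]
for t in T: print(t[0].round(4),round(t[1],4))
bar=(T[0][0]+T[1][0])/2; c=sum(t[0] for t in T[2:])/4
print("bar",bar,"lid centre",c)
st=env.state(); r0=RPY(st["tool_rot"]); p0=st["tool_pos"]
r=RPY([-np.pi/2,0,np.radians(-10.8)])
print(rel(p0,r0,[.475,-.1025,.20],r))
E
```

```text
[ 0.4855 -0.0486  0.1302] 0.0007
[ 0.4622 -0.1573  0.1284] 0.0061
[ 0.6388 -0.015   0.0871] 0.0054
[ 0.594  -0.2475  0.0914] 0.0048
[ 0.437  -0.2151  0.0921] 0.002
[0.4838 0.017  0.0899] 0.0009
bar [ 0.47388027 -0.10292301  0.12929781] lid centre [ 0.53836492 -0.1151421   0.09013931]
[-0.731  0.104  1.323 -0.    -0.312 -0.   ]
```

Call:
drive_tool --pt "-0.1 0.01 0.1 0 -0.03 0" --pt "-0.2 0.02 0.22 0 -0.07 0" --pt "-0.27 0.03 0.34 0 -0.11 0" --pt "-0.34 0.04 0.46 0 -0.15 0" --pt "-0.41 0.05 0.58 0 -0.19 0" --pt "-0.48 0.06 0.7 0 -0.23 0" --pt "-0.54 0.07 0.8 0 -0.26 0" --pt "-0.58 0.08 0.9 0 -0.29 0" --pt "-0.62 0.08 0.97 0 -0.312 0" --pt "-0.65 0.08 1.0 0 -0.312 0" --gripper 0

```text
t: 0.93
tool_pos: [0.397, -0.1607, 0.2069]
tool_rot: [-1.57, 0.0, -0.181]
force: [-0.7, -0.6, -0.0]
opening: 0.0429
```

```bash
cat > go.py <<'E'
from h import *
from plant import env
import sys
def show(targets):
    st=env.state(); r0=RPY(st["tool_rot"]); p0=st["tool_pos"]
    print("t",round(st["t"],2),p0.round(4),st["tool_rot"].round(3),"F",st["force"].round(1),"op",round(st["opening"],4),"q",st["joint_pos"].round(2))
    for p,r in targets: print(rel(p0,r0,p,r).tolist())
down=lambda yaw,tilt=0: RPY([0,0,yaw])*RPY([0,tilt,0])*RPY([-np.pi/2,0,0])
E
python3 - <<'E'
from go import *
y=np.radians(-10.8)
show([([.4748,-.1028,z],down(y)) for z in (.2,.15,.109)])
E
```

```text
t 0.93 [ 0.397  -0.1607  0.2069] [-1.57   0.    -0.181] F [-0.7 -0.6 -0. ] op 0.0429 q [-0.39  0.07 -0.26  1.24  0.    1.37]
[0.22, 0.023, 0.237, -0.0, 0.003, -0.0]
[0.221, 0.19, 0.236, -0.0, 0.003, -0.0]
[0.221, 0.326, 0.236, -0.0, 0.003, -0.0]
```

Call:
drive_tool --pt "0.06 0.02 0.07 0 0.003 0" --pt "0.13 0.03 0.15 0 0.003 0" --pt "0.19 0.05 0.21 0 0.003 0" --pt "0.221 0.07 0.236 0 0.003 0" --pt "0.221 0.13 0.236 0 0.003 0" --pt "0.221 0.19 0.236 0 0.003 0" --pt "0.221 0.25 0.236 0 0.003 0" --pt "0.221 0.29 0.236 0 0.003 0" --pt "0.221 0.326 0.236 0 0.003 0" --pt "0.221 0.326 0.236 0 0.003 0"

```text
t: 1.77
tool_pos: [0.4722, -0.1058, 0.1073]
tool_rot: [-1.571, 0.004, -0.198]
force: [-0.7, 0.9, -1.2]
opening: 0.0428
```

Call:
drive_tool --pt "0 0 0 0 0 0" --pt "0 0 0 0 0 0" --pt "0 0 0 0 0 0" --pt "0 0 0 0 0 0" --pt "0 0 0 0 0 0" --pt "0 0 0 0 0 0" --gripper -1

```text
t: 2.27
tool_pos: [0.4733, -0.1059, 0.1103]
tool_rot: [-1.571, 0.0, -0.197]
force: [-8.0, 1.5, 8.3]
opening: 0.0091
```

```bash
python3 - <<'E'
from go import *
from plant import optics
show([])
f=optics.grab_frame("side"); w=optics.grab_frame("wrist")
a=cv2.resize(f["color"][60:270,205:415],(560,560)); 
cv2.imwrite("pics/g1.png",cv2.convertScaleAbs(a,alpha=1.6))
E
```

```text
t 2.27 [ 0.4733 -0.1059  0.1103] [-1.571  0.    -0.197] F [-8.   1.5  8.3] op 0.0091 q [-0.22  0.24 -0.31  1.02 -0.    1.55]
```

View pics/g1.png

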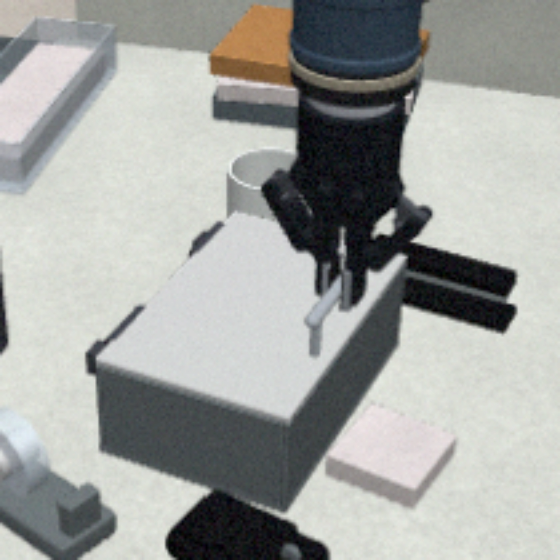

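The gripper has closed on the bar near its middle, opening about 9 mm. Next I plan the arc as chained poses, with the grasp point riding the 152 mm arc and a slight tool tilt at the end.

```bash
python3 - <<'E'
from go import *
y=np.radians(-10.8); Rz=RPY([0,0,y]); phi0=np.arctan2(42,-146)
def pose(th):
    ph=phi0-th; r=down(y,-np.radians(8)*np.clip(th/1.7,0,1))
    d=.152*np.array([np.cos(ph)-np.cos(phi0),0,np.sin(ph)-np.sin(phi0)])
    return Rz.apply(d)+r.apply([0,.019,0]), r
k=np.arange(31); th=1.72*(np.sin(np.pi*(k/30-.5))+1)/2*.5+1.72*k/30*.5
for c in range(3):
    p0,r0=pose(th[10*c]); print("call",c,"end theta",th[10*c+10].round(3))
    for j in range(1,11): print(rel(p0,r0,*pose(th[10*c+j])).tolist(),end=",")
    print()
E
```

```text
call 0 end theta 0.502
[0.005, -0.015, 0.0, -0.0, -0.0, -0.001],[0.011, -0.032, -0.0, -0.0, 0.0, -0.002],[0.018, -0.051, 0.0, -0.0, -0.0, -0.003],[0.028, -0.072, 0.0, -0.0, 0.0, -0.004],[0.039, -0.094, 0.0, -0.0, 0.0, -0.005],[0.052, -0.118, 0.0, -0.0, -0.0, -0.007],[0.068, -0.142, 0.0, -0.0, 0.0, -0.008],[0.086, -0.167, 0.0, -0.0, 0.0, -0.01],[0.107, -0.192, 0.0, 0.0, 0.0, -0.011],[0.13, -0.217, 0.0, 0.0, 0.0, -0.013],
call 1 end theta 1.218
[0.027, -0.023, -0.0, -0.0, -0.0, -0.002],[0.056, -0.044, -0.0, -0.0, 0.0, -0.004],[0.087, -0.064, 0.0, -0.0, -0.0, -0.006],[0.12, -0.082, 0.0, -0.0, -0.0, -0.007],[0.154, -0.097, 0.0, -0.0, -0.0, -0.009],[0.189, -0.11, 0.0, -0.0, -0.0, -0.011],[0.225, -0.12, 0.0, -0.0, -0.0, -0.013],[0.262, -0.128, 0.0, -0.0, -0.0, -0.015],[0.297, -0.133, 0.0, -0.0, -0.0, -0.017],[0.332, -0.135, 0.0, -0.0, 0.0, -0.019],
call 2 end theta 1.72
[0.034, 0.002, 0.0, -0.0, 0.0, -0.002],[0.066, 0.006, 0.0, 0.0, -0.0, -0.003],[0.097, 0.012, 0.0, 0.0, -0.0, -0.005],[0.125, 0.019, 0.0, -0.0, 0.0, -0.006],[0.151, 0.027, -0.0, -0.0, -0.0, -0.008],[0.175, 0.035, -0.0, -0.0, -0.0, -0.009],[0.196, 0.044, -0.0, -0.0, -0.0, -0.01],[0.214, 0.053, -0.0, -0.0, -0.0, -0.011],[0.231, 0.061, 0.0, 0.0, -0.0, -0.012],[0.244, 0.069, -0.0, -0.0, -0.0, -0.013],
```

Call:
drive_tool --pt "0.005 -0.015 0 0 0 -0.001" --pt "0.011 -0.032 0 0 0 -0.002" --pt "0.018 -0.051 0 0 0 -0.003" --pt "0.028 -0.072 0 0 0 -0.004" --pt "0.039 -0.094 0 0 0 -0.005" --pt "0.052 -0.118 0 0 0 -0.007" --pt "0.068 -0.142 0 0 0 -0.008" --pt "0.086 -0.167 0 0 0 -0.01" --pt "0.107 -0.192 0 0 0 -0.011" --pt "0.13 -0.217 0 0 0 -0.013"

```text
t: 3.2
tool_pos: [0.5093, -0.113, 0.1753]
tool_rot: [-1.571, -0.036, -0.197]
force: [-26.6, 4.3, 19.9]
opening: 0.0088
```

The force is radially outward from the hinge, about 33 N, so my arc runs roughly 4 mm too tight. I'm adding a 4 mm outward correction.

Call:
drive_tool --pt "0.023 -0.028 0 0 0 -0.002" --pt "0.049 -0.053 0 0 0 -0.004" --pt "0.08 -0.074 0 0 0 -0.006" --pt "0.114 -0.093 0 0 0 -0.007" --pt "0.149 -0.109 0 0 0 -0.009" --pt "0.186 -0.122 0 0 0 -0.011" --pt "0.223 -0.133 0 0 0 -0.013" --pt "0.261 -0.141 0 0 0 -0.015" --pt "0.297 -0.146 0 0 0 -0.017" --pt "0.332 -0.148 0 0 0 -0.019"

```text
t: 4.03
tool_pos: [0.6083, -0.1327, 0.224]
tool_rot: [-1.571, -0.101, -0.197]
force: [-4.2, 1.1, 26.1]
opening: 0.0087
```

```bash
python3 - <<'E'
from go import *
show([])
E
```

```text
t 4.03 [ 0.6083 -0.1327  0.224 ] [-1.571 -0.101 -0.197] F [-4.2  1.1 26.1] op 0.0087 q [-0.22  0.38  0.16  1.26  0.    1.55]
```

Call:
drive_tool --pt "0.034 -0.006 0 0 0 -0.002" --pt "0.067 -0.004 0 0 0 -0.003" --pt "0.1 0.003 0 0 0 -0.005" --pt "0.13 0.01 0 0 0 -0.006" --pt "0.157 0.018 0 0 0 -0.008" --pt "0.182 0.026 0 0 0 -0.009" --pt "0.204 0.035 0 0 0 -0.01" --pt "0.223 0.044 0 0 0 -0.011" --pt "0.241 0.053 0 0 0 -0.012" --pt "0.255 0.061 0 0 0 -0.013"

```text
t: 4.87
tool_pos: [0.6844, -0.1478, 0.2117]
tool_rot: [-1.571, -0.14, -0.197]
force: [-6.7, 2.6, -11.6]
opening: 0.0086
```

```bash
python3 - <<'E'
from go import *
from plant import optics
show([])
f=optics.grab_frame("side"); np.savez("side1.npz",**f)
a=cv2.resize(f["color"][40:260,185:405],(560,560)); 
cv2.imwrite("pics/g2.png",cv2.convertScaleAbs(a,alpha=1.6))
E
```

```text
t 4.87 [ 0.6844 -0.1478  0.2117] [-1.571 -0.14  -0.197] F [ -6.7   2.6 -11.6] op 0.0086 q [-0.21  0.51  0.33  1.25  0.    1.55]
```

View pics/g2.png

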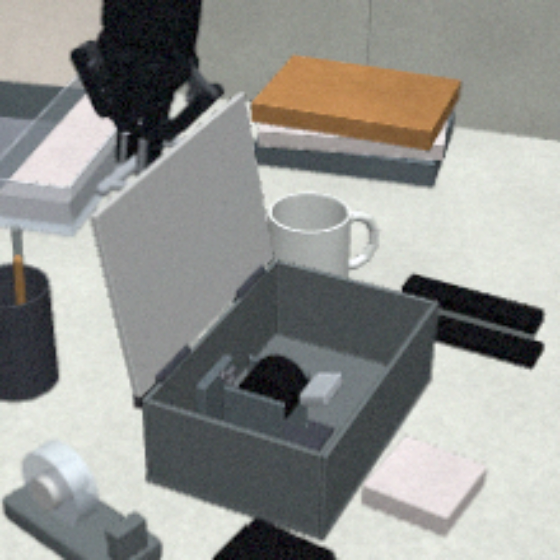

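The lid is up, past upright (θ about 1.7), with the bar still gripped. The dial's black drum and aluminium pad show near (270,378) and (320,388) in the crop. Next I carry the lid the last ~0.11 rad to its stop, then release a little and withdraw along the tool axis.

Call:
drive_tool --pt "0.012 0.007 0 0 0 0" --pt "0.023 0.015 0 0 0 0" --pt "0.035 0.024 0 0 0 0" --pt "0.046 0.033 0 0 0 0" --pt "0.046 0.033 0 0 0 0" --pt "0.046 0.033 0 0 0 0"

```text
t: 5.42
tool_pos: [0.6971, -0.1503, 0.2048]
tool_rot: [-1.571, -0.138, -0.197]
force: [-25.5, 6.8, 4.2]
opening: 0.0088
```

Call:
drive_tool --pt "0 0 0 0 0 0" --pt "0 0 0 0 0 0" --pt "0 0 0 0 0 0" --pt "0 0 0 0 0 0" --pt "0 0 0 0 0 0" --gripper -0.5

```text
t: 5.83
tool_pos: [0.6997, -0.151, 0.2053]
tool_rot: [-1.571, -0.143, -0.197]
force: [0.5, -0.1, -0.6]
opening: 0.0214
```

Call:
drive_tool --pt "0 -0.03 0 0 0 0" --pt "0 -0.07 0 0 0 0" --pt "0 -0.12 0 0 0 0" --pt "0 -0.17 0 0 0 0" --pt "0 -0.22 0 0 0 0" --pt "0 -0.28 0 0 0 0" --pt "0 -0.34 0 0 0 0" --pt "0 -0.34 0 0 0 0"

```text
t: 6.5
tool_pos: [0.6856, -0.1481, 0.3104]
tool_rot: [-1.571, -0.147, -0.197]
force: [0.1, 0.2, 0.7]
opening: 0.0216
```

```bash
python3 - <<'E'
from go import *
from plant import optics
show([([.45,-.10,.30],down(np.radians(-10.8)))])
f=optics.grab_frame("side"); np.savez("side2.npz",**f)
t=optics.grab_frame("top"); np.savez("top2.npz",**t)
a=cv2.resize(f["color"][60:250,200:390],(600,600),interpolation=cv2.INTER_CUBIC) 
cv2.imwrite("pics/g3.png",cv2.convertScaleAbs(a,alpha=1.8))
E
```

```text
t 6.5 [ 0.6856 -0.1481  0.3104] [-1.571 -0.147 -0.197] F [0.1 0.2 0.7] op 0.0216 q [-0.21  0.54  0.62  1.51  0.    1.55]
[-0.798, -0.083, 0.003, 0.0, -0.003, 0.047]
```

View pics/g3.png

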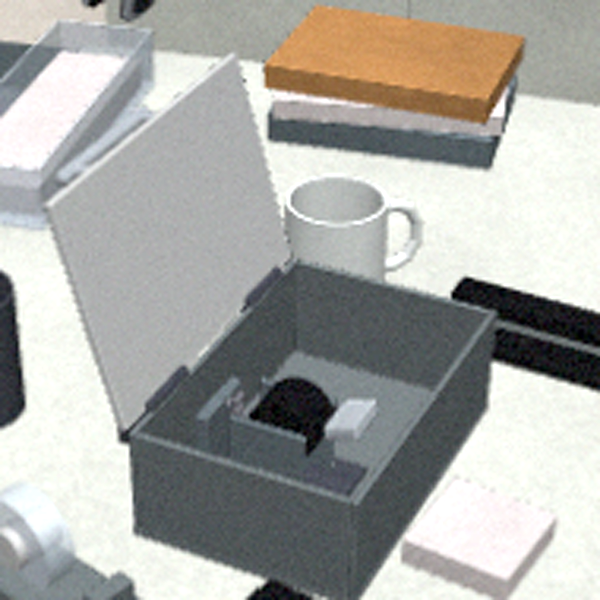

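The lid rests open on its stop, leaning back. The dial drum is at about (292,405) and the pad at (352,415) in the crop. I'll swing the arm aside for a clear top view and shut the gripper.

```bash
python3 - <<'E'
from go import *
show([([.45,-.32,.30],down(np.radians(-35)))])
E
```

```text
t 6.6 [ 0.6855 -0.1481  0.3067] [-1.571 -0.143 -0.197] F [-0.4  0.8 -0.6] op 0.0214 q [-0.21  0.54  0.62  1.51  0.    1.55]
[-0.654, -0.072, -0.716, -0.009, 0.131, 0.045]
```

Call:
drive_tool --pt "-0.06 -0.01 -0.04 0 0.01 0.005" --pt "-0.13 -0.02 -0.11 0 0.02 0.01" --pt "-0.2 -0.03 -0.19 0 0.04 0.015" --pt "-0.28 -0.04 -0.28 0 0.06 0.02" --pt "-0.36 -0.05 -0.37 0 0.08 0.025" --pt "-0.44 -0.06 -0.46 0 0.1 0.03" --pt "-0.52 -0.07 -0.55 -0.005 0.12 0.035" --pt "-0.6 -0.07 -0.64 -0.009 0.131 0.04" --pt "-0.654 -0.07 -0.716 -0.009 0.131 0.045" --pt "-0.654 -0.07 -0.716 -0.009 0.131 0.045" --gripper -1

```text
t: 7.43
tool_pos: [0.4462, -0.3225, 0.2978]
tool_rot: [-1.572, 0.005, -0.613]
force: [0.7, -0.5, -0.2]
opening: 0.0001
```

```bash
python3 - <<'E'
from go import *
from plant import optics
show([])
f=optics.grab_frame("side"); np.savez("side3.npz",**f)
t=optics.grab_frame("top"); np.savez("top3.npz",**t)
a=cv2.resize(f["color"][150:240,255:355],None,fx=4,fy=4,interpolation=cv2.INTER_CUBIC)
b=cv2.resize(t["color"][165:265,280:400],None,fx=4,fy=4,interpolation=cv2.INTER_CUBIC)
im=np.zeros((400,400+480,3),np.uint8); im[:360,:400]=a; im[:,400:]=b
im=im[:, :]
cv2.imwrite("pics/p.png",cv2.convertScaleAbs(im[:, :800],alpha=2))
E
```

```text
t 7.43 [ 0.4462 -0.3225  0.2978] [-1.572  0.005 -0.613] F [ 0.7 -0.5 -0.2] op 0.0001 q [-0.63  0.33  0.29  1.53 -0.    1.56]
```

View pics/p.png

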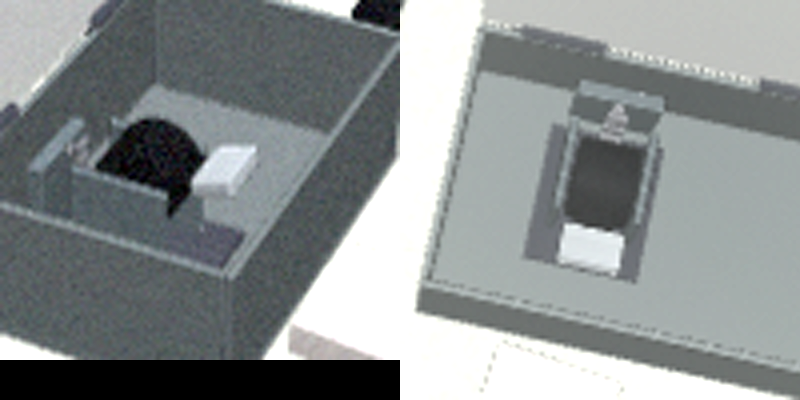

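The right (top) half shows the pad as a bright patch near (592,248), with the black drum behind it at (605,185). The left (side) half shows the pad at (227,170). I'll measure the pad by a brightness mask in the top view and cross-check with the side view.

```bash
python3 - <<'E'
from go import *
t=dict(np.load("top3.npz")); s=dict(np.load("side3.npz"))
y=np.radians(-10.8); Rz=RPY([0,0,y]); C=np.array([.539,-.115,0])
loc=lambda P: Rz.inv().apply(P-C)
def mask(f,seed,box,th):
    g=cv2.cvtColor(f["color"],6); m=np.zeros_like(g); x0,y0,x1,y1=box
    m[y0:y1,x0:x1]=(g[y0:y1,x0:x1]>th)*1
    l=cv2.connectedComponents(m,connectivity=4)[1]; k=l[seed[1],seed[0]]; return (l==k)&(k>0), g
m,g=mask(t,(328,226),(312,215,345,242),100)
# seed pixel: top crop (592-400)/4+280, 248/4+165
print("seed val",g[227,328],"floor",g[215,375]); print(g[217:238,328].tolist()); print(g[228,314:342].tolist())
for th in (95,105,115):
    m,_=mask(t,(328,226),(312,215,345,242),th); c=cv2.findContours(m.astype(np.uint8),0,1)[0][0]
    P=np.array([loc(onz(t,p[0].astype(float),.073)) for p in c]); L=np.array([loc(onz(t,(u,v),.073)) for v,u in zip(*np.nonzero(m))])
    print(th,m.sum(),"local x",P[:,0].min(),P[:,0].max(),"y",P[:,1].min(),P[:,1].max(),"mean",L.mean(0), cv2.minAreaRect(P[:,:2].astype(np.float32)))
m2,g2=mask(s,(311,191),(295,180,325,202),95)
ct=[np.nonzero(m)[1].mean(),np.nonzero(m)[0].mean()]; cs=[np.nonzero(m2)[1].mean(),np.nonzero(m2)[0].mean()]
print(m2.sum(),ct,cs,"tri",[q for q in tri(t,ct,s,cs)],loc(tri(t,ct,s,cs)[0]), "side on z .076", loc(onz(s,cs,.076)))
E
```

```text
seed val 114 floor 84
[34, 36, 35, 37, 36, 115, 116, 118, 114, 114, 114, 116, 116, 117, 98, 83, 75, 85, 87, 86, 86]
[58, 58, 59, 59, 59, 78, 112, 113, 114, 114, 114, 116, 116, 116, 116, 116, 116, 116, 116, 115, 118, 78, 58, 57, 56, 57, 63, 84]
95 145 local x -0.04438414924705814 -0.021449872522005572 y 0.012299047433894579 0.04627640909032002 mean [-0.03257299  0.02929268  0.073     ] ((-0.03280780464410782, 0.02925524115562439), (0.034043822437524796, 0.02283201552927494), 89.41427612304688)
105 129 local x -0.04133175455653903 -0.021449872522005572 y 0.012299047433894579 0.04627640909032002 mean [-0.03147535  0.02934007  0.073     ] ((-0.03139262646436691, 0.029278695583343506), (0.033990416675806046, 0.019846497103571892), 89.8873291015625)Traceback (most recent call last):
  File "<stdin>", line 13, in <module>
IndexError: tuple index out of range
```

```bash
python3 - <<'E'
from go import *
s=dict(np.load("side3.npz")); C=np.array([.539,-.115,0]); Rz=RPY([0,0,np.radians(-10.8)])
W=lambda x,y,z: C+Rz.apply([x,y,z])
print("pad pred in side crop",(proj(s,[W(-.0325,.0293,.078),W(-.0325,.0473,.078),W(-.0325,.0113,.078)])-[255,150])*4)
print("box front-left top corner pred (measured crop ~(232,272))",(proj(s,[W(-.08,.12,.085)])-[255,150])*4)
ax=.0094; rear=-.037+.011
for a in (0,.22,.44,.6,.66,.7,.74):
    e=.33-a; n=np.array([np.sin(e),np.cos(e)]); u=np.array([-np.cos(e),np.sin(e)])
    xs=ax+np.array([(r*u+5e-3*n)[0] for r in (.034,.058)]); zs=.058+np.array([(r*u+5e-3*n)[1] for r in (.034,.058)])
    tip=[np.interp(x,xs[::-1],zs[::-1]) for x in (rear,rear-.022)]
    print(a,"tip z touching: rear edge, front edge",np.round(tip,4))
p=W(-.037,.0293,.13); print(p)
r=down(np.radians(79.2)); show([(p,r),(W(-.037,.0293,.20),r)])
E
```

```text
pad pred in side crop [[216.81242553 161.54682762]
 [202.33261698 180.41949004]
 [230.95187674 143.11539312]]
box front-left top corner pred (measured crop ~(232,272)) [[230.65577309 277.71306337]]
0 tip z touching: rear edge, front edge [0.0754 0.0815]
0.22 tip z touching: rear edge, front edge [0.0669 0.0693]
0.44 tip z touching: rear edge, front edge [0.0591 0.0567]
0.6 tip z touching: rear edge, front edge [0.0534 0.0473]
0.66 tip z touching: rear edge, front edge [0.0512 0.0439]
0.7 tip z touching: rear edge, front edge [0.0496 0.0417]
0.74 tip z touching: rear edge, front edge [0.0481 0.0395]
[ 0.50814564 -0.07928587  0.13      ]
t 7.53 [ 0.449  -0.3204  0.2981] [-1.57   0.003 -0.611] F [0.3 0.3 0.5] op 0.0005 q [-0.62  0.33  0.29  1.53  0.    1.56]
[-0.298, 0.562, 0.771, -0.001, -0.635, -0.0]
[-0.299, 0.329, 0.771, -0.001, -0.635, -0.0]
```

Call:
drive_tool --pt "-0.02 0.01 0.04 0 -0.03 0" --pt "-0.04 0.03 0.09 0 -0.065 0" --pt "-0.07 0.05 0.16 0 -0.1 0" --pt "-0.1 0.08 0.24 0 -0.14 0" --pt "-0.13 0.11 0.32 0 -0.18 0" --pt "-0.16 0.14 0.4 0 -0.22 0" --pt "-0.19 0.17 0.48 0 -0.26 0" --pt "-0.22 0.2 0.56 0 -0.3 0" --pt "-0.25 0.22 0.64 0 -0.34 0" --pt "-0.28 0.25 0.7 0 -0.38 0"

```text
t: 8.37
tool_pos: [0.5016, -0.0967, 0.2236]
tool_rot: [-1.569, -0.0, 0.588]
force: [0.0, 0.1, 0.8]
opening: -0.0001
```

```bash
python3 - <<'E'
from go import *
r=down(np.radians(79.2)); show([([.5081,-.0793,.2],r),([.5081,-.0793,.10],r)])
E
```

```text
t 8.37 [ 0.5016 -0.0967  0.2236] [-1.569 -0.     0.588] F [0.  0.1 0.8] op -0.0001 q [-0.19  0.24 -0.02  1.31  0.    0.79]
[0.05, 0.079, 0.036, -0.001, -0.253, 0.0]
[0.05, 0.412, 0.035, -0.001, -0.253, 0.0]
```

Call:
drive_tool --pt "0.01 0.02 0.01 0 -0.035 0" --pt "0.02 0.04 0.02 0 -0.07 0" --pt "0.03 0.06 0.03 0 -0.105 0" --pt "0.04 0.08 0.036 0 -0.14 0" --pt "0.05 0.12 0.036 0 -0.175 0" --pt "0.05 0.18 0.036 0 -0.21 0" --pt "0.05 0.24 0.036 0 -0.24 0" --pt "0.05 0.3 0.036 0 -0.253 0" --pt "0.05 0.33 0.036 0 -0.253 0" --pt "0.05 0.33 0.036 0 -0.253 0"

```text
t: 9.2
tool_pos: [0.5063, -0.0811, 0.1232]
tool_rot: [-1.566, -0.001, 1.374]
force: [-1.2, 0.5, -0.2]
opening: 0.0
```

```bash
python3 - <<'E'
from go import *
from plant import optics
r=down(np.radians(79.2)); show([([.5081,-.0793,z],r) for z in (.1,.082,.05)])
f=optics.grab_frame("side"); t=optics.grab_frame("top")
a=cv2.resize(f["color"][140:240,255:355],None,fx=4,fy=4,interpolation=cv2.INTER_CUBIC)
b=cv2.resize(t["color"][165:265,280:380],None,fx=4,fy=4,interpolation=cv2.INTER_CUBIC)
cv2.imwrite("pics/q.png",cv2.convertScaleAbs(np.hstack([a,b]),alpha=2))
E
```

```text
t 9.2 [ 0.5063 -0.0811  0.1232] [-1.566e+00 -1.000e-03  1.374e+00] F [-1.2  0.5 -0.2] op 0.0 q [-0.16  0.29 -0.21  1.07  0.    0.04]
[0.007, 0.077, -0.005, -0.002, -0.003, 0.0]
[0.007, 0.137, -0.005, -0.002, -0.003, 0.0]
[0.007, 0.244, -0.006, -0.002, -0.003, 0.0]
```

View pics/q.png

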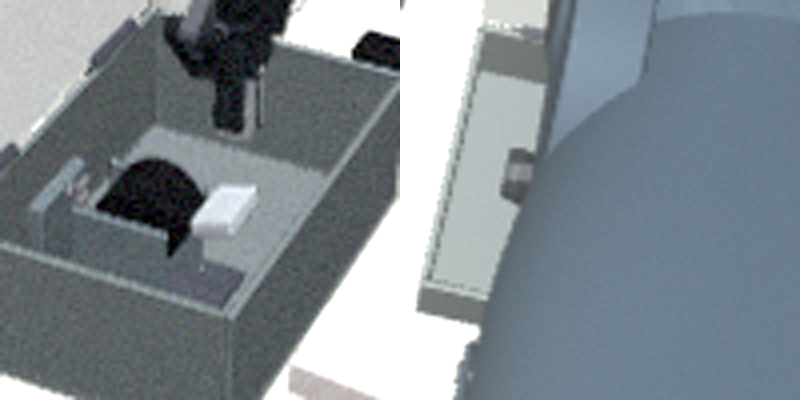

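The side half shows the shut fingertips at (237,132), directly above the pad at (228,208). Now I press down in steps while watching the force.

Call:
drive_tool --pt "0.003 0.03 -0.002 0 -0.003 0" --pt "0.005 0.06 -0.004 0 -0.003 0" --pt "0.007 0.09 -0.005 0 -0.003 0" --pt "0.007 0.12 -0.005 0 -0.003 0" --pt "0.007 0.14 -0.005 0 -0.003 0" --pt "0.007 0.16 -0.005 0 -0.003 0" --pt "0.007 0.18 -0.005 0 -0.003 0" --pt "0.007 0.18 -0.005 0 -0.003 0"

```text
t: 9.97
tool_pos: [0.5084, -0.0803, 0.0699]
tool_rot: [-1.567, -0.001, 1.384]
force: [0.3, 0.5, -1.0]
opening: -0.0001
```

Call:
drive_tool --pt "0 0.01 0 0 0 0" --pt "0 0.02 0 0 0 0" --pt "0 0.03 0 0 0 0" --pt "0 0.04 0 0 0 0" --pt "0 0.05 0 0 0 0" --pt "0 0.055 0 0 0 0" --pt "0 0.06 0 0 0 0" --pt "0 0.06 0 0 0 0" --pt "0 0.06 0 0 0 0"

```text
t: 10.72
tool_pos: [0.5088, -0.0803, 0.0533]
tool_rot: [-1.569, -0.001, 1.384]
force: [-5.9, 1.0, 7.7]
opening: -0.0001
```

Call:
drive_tool --pt "0 0.004 0 0 0 0" --pt "0 0.008 0 0 0 0" --pt "0 0.012 0 0 0 0" --pt "0 0.012 0 0 0 0" --pt "0 0.012 0 0 0 0" --pt "0 0.012 0 0 0 0"

```text
t: 11.22
tool_pos: [0.5092, -0.0804, 0.0501]
tool_rot: [-1.57, -0.001, 1.384]
force: [-5.1, 0.6, 11.7]
opening: -0.0002
```

```bash
python3 - <<'E'
from go import *
from plant import optics
show([])
f=optics.grab_frame("side")
show([])
a=cv2.resize(f["color"][130:240,245:365],None,fx=5,fy=5,interpolation=cv2.INTER_CUBIC)
cv2.imwrite("pics/r.png",cv2.convertScaleAbs(a,alpha=2))
E
```

```text
t 11.22 [ 0.5092 -0.0804  0.0501] [-1.570e+00 -1.000e-03  1.384e+00] F [-5.1  0.6 11.7] op -0.0002 q [-0.16  0.35 -0.32  0.9   0.    0.03]
t 11.27 [ 0.5093 -0.0804  0.0501] [-1.570e+00 -1.000e-03  1.384e+00] F [-5.3  1.2 12.3] op 0.0002 q [-0.16  0.35 -0.32  0.9   0.    0.03]
```

View pics/r.png

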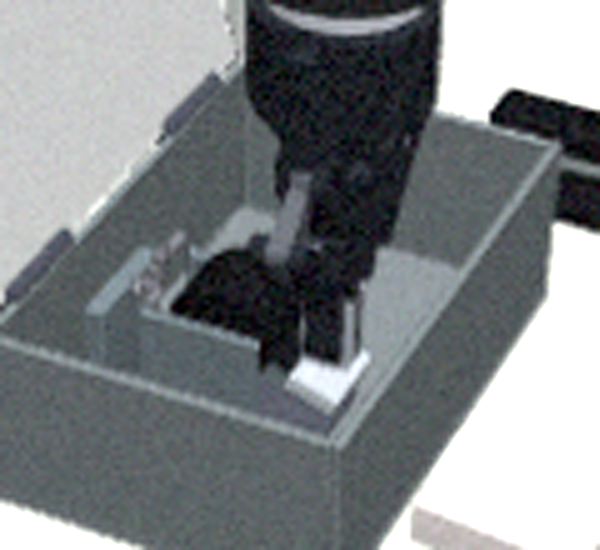

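The pad is clearly pushed down under the fingertips at about (330,375), dipping forward. I'll press on gently until the force shows the hard end, so the third click is certain.

Call:
drive_tool --pt "0 0.003 0 0 0 0" --pt "0 0.006 0 0 0 0" --pt "0 0.008 0 0 0 0" --pt "0 0.008 0 0 0 0" --pt "0 0.008 0 0 0 0" --pt "0 0.008 0 0 0 0"

```text
t: 11.77
tool_pos: [0.5097, -0.0805, 0.0479]
tool_rot: [-1.571, -0.001, 1.384]
force: [-3.1, -0.6, 11.4]
opening: -0.0001
```

Call:
drive_tool --pt "0 0.003 0 0 0 0" --pt "0 0.006 0 0 0 0" --pt "0 0.008 0 0 0 0" --pt "0 0.008 0 0 0 0" --pt "0 0.008 0 0 0 0" --pt "0 0.008 0 0 0 0"

```text
t: 12.27
tool_pos: [0.5101, -0.0805, 0.0466]
tool_rot: [-1.572, -0.001, 1.384]
force: [-9.4, 1.9, 32.3]
opening: -0.0
```

The force jumped to 32 N at z = 46.6 mm, so that is the hard end and the dial is past the third click. I'll ease off slightly, then check the lid, the loose things and that the hold is steady.

Call:
drive_tool --pt "0 -0.003 0 0 0 0" --pt "0 -0.004 0 0 0 0" --pt "0 -0.004 0 0 0 0" --pt "0 -0.004 0 0 0 0" --pt "0 -0.004 0 0 0 0" --pt "0 -0.004 0 0 0 0" --pt "0 -0.004 0 0 0 0" --pt "0 -0.004 0 0 0 0"

```text
t: 12.93
tool_pos: [0.5099, -0.0805, 0.0471]
tool_rot: [-1.571, -0.001, 1.384]
force: [-4.2, 0.6, 17.8]
opening: 0.0
```

```bash
python3 - <<'E'
from go import *
from plant import optics
f=optics.grab_frame("side"); show([])
for i in range(3): optics.grab_frame("wrist"); show([])
s0=np.load("side0.npz")["color"]; d=cv2.absdiff(f["color"],s0).max(2)
for n,b in dict(mouse=(265,245,330,288),notes=(330,215,378,250),stapler=(362,148,400,182),tape=(185,212,250,270)).items(): x0,y0,x1,y1=b; print(n,"changed px",int((d[y0:y1,x0:x1]>40).sum()))
cv2.imwrite("pics/z.png",cv2.convertScaleAbs(f["color"],alpha=1.5))
E
```

```text
t 12.98 [ 0.5099 -0.0805  0.0471] [-1.571e+00 -1.000e-03  1.384e+00] F [-4.5  0.5 18.4] op -0.0001 q [-0.16  0.36 -0.33  0.89  0.    0.03]
t 13.03 [ 0.5099 -0.0805  0.0471] [-1.571e+00 -1.000e-03  1.384e+00] F [-4.1 -0.2 19. ] op -0.0 q [-0.16  0.36 -0.33  0.89  0.    0.03]
t 13.08 [ 0.5099 -0.0805  0.047 ] [-1.571e+00 -1.000e-03  1.384e+00] F [-5.1 -0.5 18.7] op -0.0 q [-0.16  0.36 -0.33  0.89  0.    0.03]
t 13.13 [ 0.5099 -0.0805  0.0471] [-1.571e+00 -1.000e-03  1.384e+00] F [-4.   1.  18.9] op 0.0 q [-0.16  0.36 -0.33  0.89  0.    0.03]
mouse changed px 0
notes changed px 0
stapler changed px 0
tape changed px 0
```

View pics/z.png

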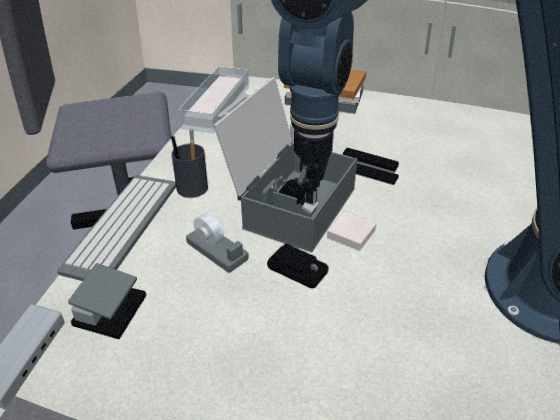

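The picture shows the lid leaning open around (255,135), the fingers holding the pad down at (310,208), and the mouse, notes, stapler and tape unchanged. The hold is steady at about 19 N, so I'm handing in.

```bash
python3 -c "
from plant import env
print(env.close_job()); print(env.state()['force'])"
```

```text
the job is handed in; nothing more can be done
None
the job is handed in; nothing more can be done
```

I lifted the lid by its bar until it rested open on its stop, then pressed the dial lever past all its clicks with the shut fingers. I handed in at about 13 s with the fingers still holding the lever down.

- **Dial:** I never read its angle directly. At 46.6 mm fingertip height the force jumped to 32 N, which I took as the hard end. I then eased off to 47.1 mm, holding steadily at about 19 N, so the dial should be at about 0.7 rad or more.
- **Lid:** the last side picture shows it leaning back, and the arm met the stop at about 25 N while carrying it over. I did not measure its angle.
- **Loose things:** the mouse, notes, stapler and tape had no changed pixels in the side view since the start. The mug was hidden by the lid and arm at the end; it stood in place in the pictures after the lid was opened, and nothing went near it afterwards.
- **Disagreements:**
  - Side-view positions were about 2 px off the top-view ones.
  - My first lid arc ran about 4 mm too tight, giving up to 33 N of radial force. I corrected it on the way.
  - At 70 mm on the way down the force still read about zero, where I expected the fingers to be touching the pad. The later readings and pictures showed firm contact.

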